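Present the tester pot on a spring-catch slide

TASK

Bring the tester pot out to the serving end of its slide by pushing, without gripping or lifting anything: with the fingertips press down the long brass spring bar behind the sled's push plate and, keeping the bar held down, push the plate so the sled slides past the catch all the way to the end stop. Then let the bar spring up behind the sled and take the hand away. Do not touch the pot, do not reach round to the front of the push plate, and leave the other things where they are.

Things in the scene. Friction and masses are not known exactly. Their poses are not given: they have to be found in the camera images.
- slide_base: Fixed presentation slide: dark wooden board, 14 mm thick, with two low aluminium rails and a wooden end stop. Origin on the counter; the board spans x -82 to +58 and y -145 to +145 mm in this frame. Its +y is the way the sled travels (to the serving end); the brass bar lies along its -x side; z up. Offsets in the other entries are in this frame.
- catch_travel (a joint): How far the brass bar is pressed down, m: 0 = fully up, 0.012 = fully down on the board. Spring: about 3 N to start, 6 N fully down. The tongue bars the sled when the bar is up and lets it pass once the bar is down by more than 0.006; while the sled is over the tongue the bar cannot come up past 0.006. Released, it springs up behind the sled once that is past.
- sled_travel (a joint): Travel of the sled along the slide's +y, m: 0 = all the way back, 0.128 = against the end stop. It starts between 0 and 0.006, meets the raised tongue at 0.025, and its tail has passed the tongue at 0.116. It slides with about 1 N of friction, stays where it is left, and cannot leave its rails.
- push_face (a point): Centre of the rear (-y) face of the sled's upright aluminium push plate, the face to push towards +y. The plate is 46 mm wide (x), 22 high (42 to 64 mm above the counter), 5 thick, and stands over the brass bar, which shows behind it. The face is at y = -91 mm plus the sled's travel, x -61 mm, centre 53 mm above the counter.
- pot: Small cream pot with red bands, 63 mm across, 34 mm high, standing loose on the sled's pale wooden plate (76 x 80 mm, top 36 mm above the counter, with a 4 mm high border). Origin at the centre of its underside; its centre stands 64 mm from the bar's centre line; it rides with the sled.
- soap_silver: silver-grey soap carton, 52x82x28 mm, a loose bystander on the counter; origin at the centre of its underside
- stamp: wooden rubber stamp standing upright, 30x40x69 mm, a loose bystander on the counter; origin at the centre of its underside
- spool: wide low spool of red twine, 64 across, 22 high mm, a loose bystander on the counter; origin at the centre of its underside
- tumbler: clear glass tumbler, 71 across, 106 high mm, a loose bystander on the counter; origin at the centre of its underside
- soap_cream: cream soap carton, 52x82x28 mm, a loose bystander on the counter; origin at the centre of its underside
- bell: counter bell, white dome on a black foot, 85 across, 59 high mm, a loose bystander on the counter; origin at the centre of its underside
- tongue (a point): Top of the brass tongue, 10 mm long in y (+15 to +25 mm), which sticks out from the bar into the path of the sled and moves with the bar; 32 mm above the counter when up, x -28 mm. The sled's plate runs 26 mm above the counter.
- rib (a point): Stiffening rib, 8 mm wide, 16 mm long, 16 mm high, on the leading (+y) face of the push plate. A finger that touches it has hooked round or gripped the plate. This point is the middle of its leading end.
- bar_top (a point): Brass spring bar, 26 mm wide (x), 193 long (y), 12 thick. Middle of its top face: x -62, y -46.5 mm, 38 mm above the counter when up. It moves straight down only, level wherever it is pressed; a fingertip may slide along it while holding it down. Within 24 mm of its centre line there is only the sled's push plate and rib above it, the tongue and the board below.
- catch: The whole spring catch, brass: the long bar and the tongue on it, one piece. Its origin coincides with that of the slide base when up and goes down with it.
- sled: The sled: pale wooden plate 76 x 80 mm (top 36 mm above the counter) with border, push plate and rib, one piece. Origin at the middle of the plate's top: x +2, y = -50 mm plus its travel.
Mind the look-alikes: they are no part of the job. What is shaped like the pot but black or green is not meant.

How it is judged:
On the way, in this order (a step that is already met when the one before it is completed fails the run):
1. the brass bar is pressed down by the fingers while the sled is still behind the catch (value of joint catch_travel above 0.0065 m and contact force between the fingers and catch above 0.5 N and value of joint sled_travel below 0.03 m), for 0.1 s.
2. the sled slides past with the fingers holding the bar down (value of joint sled_travel between 0.06 and 0.11 m and value of joint catch_travel above 0.0065 m and contact force between the fingers and catch above 0.3 N), for 0.05 s.
At the end, for the whole second after the job is handed in: The sled is within 9 mm of the end stop (joint sled_travel over 0.119), the brass bar has sprung back up behind it (joint catch_travel under 0.002), and the pot stands upright and at rest on the sled at the serving end (value of joint sled_travel above 0.119 m and value of joint catch_travel below 0.002 m and y of pot in the frame of slide_base above 0.06 m and height (world z) of pot between 0.03 and 0.045 m and angle between pot's own z axis and vertical below 0.1 rad and linear speed of pot below 0.02 m/s); the robot touches nothing.
It fails at once if the robot touches the pot (contact force between any of the fingers, the arm and pot above 0.5 N).
It fails at once if the pot is lifted or tipped off the sled (height (world z) of pot above 0.06 m or height (world z) of pot below 0.025 m or angle between pot's own z axis and vertical above 0.35 rad).
It fails at once if the push plate is gripped or hooked (a finger on the rib of its leading face) (contact force between the fingers and push_plate_rib above 0.5 N).
It fails at once if a bystander is moved by more than 20 mm (distance of any of soap_silver, stamp, spool, tumbler, soap_cream, bell from where it was at the start of the episode above 0.02 m).
It also fails if it takes over 38 s, if anything falls off the work surface, if the arm or the gripper's body presses on something with over 40 N, if the wrist force passes 120 N, or if a joint passes its speed limit or range.

ROBOT

A 6-joint arm with a two-finger parallel gripper is mounted at the origin on a cart in front of the work surface, level with it; the furniture and walls round the work are solid. World frame = base frame: x ahead of the robot, y to its left, z up, the work surface at z = 0. Lengths are in m, angles in rad, forces in N, time in s.
With the tool pointing down it reaches from about 0.15 to 0.775 m from the base axis. Payload 6.1 kg.
Tool frame: the origin (TCP) lies between the finger pads; the fingertips stand 17 mm ahead of it and the grasp point (between the pads) lies 2 mm behind it; z points along the fingers, y is the line along which they close (so a half turn about z gives the same grasp; the last joint's range is limited). The gripper opens to 85 mm and grips with 20 to 120 N. Pads are 22 mm wide; open, the fingers measure 114 mm over their backs; the gripper's body (76 mm by 85 mm) begins 54 mm behind the grasp point. The pads swing forward as they close: fully open they stand 13 mm farther back than shut.
Start: joints at [-1.271, 0.126, -0.04, 1.405, 0, 1.571], TCP at [0.155, -0.502, 0.248] pointing down, gripper open.
Joint ranges: [-2.72, 2.72], [-0.95, 1.95], [-1.27, 1.35], [-1.78, 2.02], [-1.46, 1.47], [-3.14, 3.14]. Speed limits (rad/s): [2.39, 2.39, 3.01, 3.14, 3.14, 3.14].

INTERFACE

Orientations are given as a unit quaternion [x, y, z, w].
In Python, from plant import sense, get_image, calibration, sign_off gives the robot as it stands. The module is installed in compiled form; this text tells all that it offers.
- The arm moves only by the shell command python3 -m handwheel 'ROWS' [FORCE]. ROWS is JSON, one flat list of numbers, 5 for each row, row after row: the shift along the tool's x, y, z normalised to -1 to 1, where 1 is 0.25 m, then the turn about the tool's z normalised to -1 to 1, where 1 is 180 degrees, then the finger opening in mm, from 0 to 85.4. In form: [dx, dy, dz, spin, jaw, dx, dy, dz, spin, jaw, ...]. A call has exactly 8 rows; each row is the pose to reach, as a shift and turn from the pose commanded when the call began, along the tool's axes at that moment, turning the shorter way round; what a row does not reach only later rows make up. A row lasts 1/10 s, in which the tool goes at most 50 mm and 8.59 degrees, less where a joint would pass 70% of its speed; a pose out of reach is approached as far as the arm can. A call with a number of a shift or a turn outside -1 to 1 is refused whole. A call with a gripper value outside its range is refused whole. The fingers move at their own pace and stop on an object; FORCE is the grip in N (left out, the last holds). Time passes only in rows, so rows that repeat a pose let the fingers close, or fill a call up. It gives the time, the measured TCP pose, the force, the opening and the grip force at its end, in the units of the state.
- sense(): the state, without advancing time (a new reading comes with each control period).
- get_image(name): name is "scene" or "top" or "wrist"; returns the picture (480x640x3 uint8, blue, green, red); there is no depth.
- calibration(name): a dict with "fovy" (degrees; the focal length in pixels is half the picture's height over the tangent of half this angle, whatever the lens; pixels are square), "cx", "cy" (the principal point, pixels), "k1" (the pictures are not rectified: a ray, as slopes to the right and down, at radius r is drawn at 1 + k1 r^2 times it, then the intrinsics apply), "extrinsics" (4x4, takes a point from world to camera coordinates). Camera axes: x right, y down, z forward; pixel columns grow to the right and rows downward; lengths in m; the calibration is good to about 2 mm. A picture is of the moment at which its call begins: read the wrist's pose just before it. calibration takes no time and is no camera call; for the wrist camera it gives the pose at the moment of the call.
- sign_off(): hands the job in; it is judged then, once.
The state is a dict: "time_s": time; "qpos": joint angles; "joint_velocities": joint speeds; "effort": joint torques, N m; "eef_pos": TCP position; "eef_rot": TCP orientation; "wrist_force": force on the tool from outside, world axes, zero at the start; "torque": the same for the moment, N m; "grip_width": opening from 0.0 (shut) to 1.0 (fully open); "gripper_force": force on a finger pad.
Only numpy, scipy, OpenCV 4.12 (cv2) and the standard library are available. Lean on these libraries where they do the work, as an engineer would, in place of code of your own. Each camera call takes 0.05 s, during which the arm holds its last target. There are 200 camera calls.

## Working session

There is one attempt and no reset: what is moved stays moved. The work goes in short steps, Python scripts to look and compute and a shell command to move; the robot and the scene stay as the last step left them, time stands still between calls to the robot, and variables do not carry over. Pictures are saved under pics/ and viewed, at most 10 in all, crops included, and the job is handed in when it is done.

```bash
mkdir -p pics; python3 - <<'E'
from plant import *
import cv2
print(sense())
for n in("scene","top"):
    im=get_image(n);cv2.imwrite(f"pics/{n}0.png",im);c=calibration(n);print(n,c)
E
```

```text
{'time_s': 0.0, 'qpos': array([-1.27097145e+00,  1.26399423e-01, -4.06201093e-02,  1.40539193e+00,
        9.57194065e-06,  1.57080638e+00]), 'joint_velocities': array([ 0.00023371,  0.00063332,  0.00019629,  0.00103059,  0.0007246 ,
       -0.00151871]), 'effort': array([ 3.40383194e-04, -4.35924661e+01,  3.52918518e+01,  1.75911456e-02,
        7.77770219e-05, -2.80095541e-06]), 'eef_pos': array([ 0.15495036, -0.50121426,  0.24751272]), 'eef_rot': array([ 9.88784588e-01,  1.49346533e-01, -1.15883395e-04, -7.99225545e-04]), 'wrist_force': array([-0.44707468, -0.19328457, -0.44679568]), 'torque': array([0.06087418, 0.00191493, 0.02563895]), 'gripper_force': 0.0, 'grip_width': 1.0025535963827408}
scene {'fovy': 46.24999497573641, 'cx': 315.865877106482, 'cy': 247.74651943688414, 'k1': -0.006233729129663603, 'extrinsics': array([[ 8.88120839e-01, -4.59610018e-01,  8.16782493e-05,
        -5.76375030e-01],
       [-2.83851579e-01, -5.48636288e-01, -7.86400982e-01,
         1.91708167e-01],
       [ 3.61482581e-01,  6.98395916e-01, -6.17716349e-01,
         1.27589591e+00],
       [ 0.00000000e+00,  0.00000000e+00,  0.00000000e+00,
         1.00000000e+00]])}
top {'fovy': 49.52853245705785, 'cx': 323.6125440221859, 'cy': 234.6122432224966, 'k1': 0.00592143143911509, 'extrinsics': array([[-0.00942654, -0.99989677, -0.01084409, -0.05808   ],
       [-0.99652019,  0.01029176, -0.08271386,  0.58176789],
       [ 0.08281693,  0.01002665, -0.99651434,  1.41068695],
       [ 0.        ,  0.        ,  0.        ,  1.        ]])}
```

View pics/scene0.png

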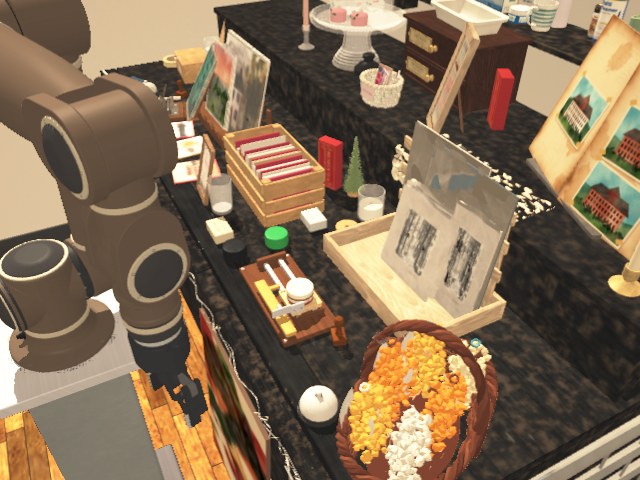

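View pics/top0.png

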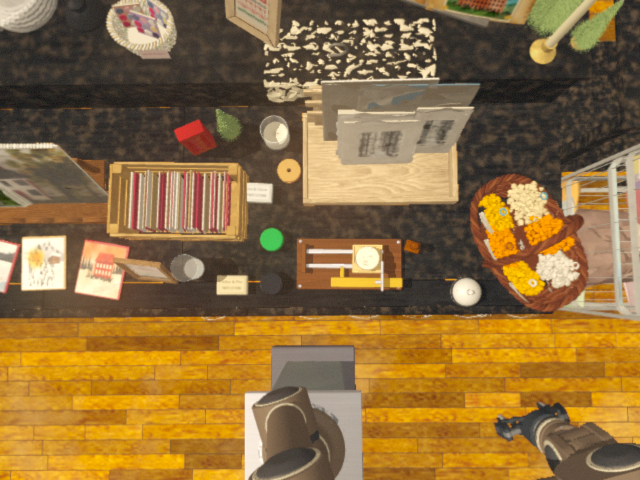

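The top view shows the slide board at about (298-403, 237-290). The cream pot is at (368,258), the brass bar along the robot side runs from (332,283) to (402,283), and the stamp is at (412,246). The possible mix-ups for the pot are the green pot at (271,239), the black pot at about (272,283) and the white bell at (466,292). The cream pot on the sled is the one I want. Next I'll check it in a close crop and fit the board.

```bash
cat > h.py <<'E'
import numpy as np,cv2
from plant import *
def K(c):
    f=240/np.tan(np.radians(c["fovy"]/2)); return f
def ray(c,u,v):
    f=K(c);x=np.array([(u-c["cx"])/f,(v-c["cy"])/f]);p=x.copy()
    for _ in range(5): p=x/(1+c["k1"]*(p@p))
    E=c["extrinsics"];R=E[:3,:3];return -R.T@E[:3,3],R.T@np.array([p[0],p[1],1])
def onz(c,u,v,z):
    o,d=ray(c,u,v);return o+d*(z-o[2])/d[2]
def proj(c,P):
    E=c["extrinsics"];q=E[:3,:3]@np.asarray(P)+E[:3,3];x=q[:2]/q[2];x=x*(1+c["k1"]*(x@x));return x*K(c)+[c["cx"],c["cy"]]
E
python3 - <<'E'
from h import *
im=cv2.imread("pics/top0.png");c=calibration("top")
cr=im[220:310,285:425]
hsv=cv2.cvtColor(im,cv2.COLOR_BGR2HSV)
H,S,V=cv2.split(hsv)
print("board",hsv[242,310],hsv[285,315],"bar",hsv[283,350])
m=np.zeros_like(H)
m[225:300,290:408]=((V>45)&(S>60))[225:300,290:408]
n,l,st,ce=cv2.connectedComponentsWithStats(m.astype(np.uint8))
k=1+np.argmax(st[1:,4]);m=(l==k).astype(np.uint8)
m=cv2.morphologyEx(m,cv2.MORPH_CLOSE,np.ones((9,9)))
r=cv2.minAreaRect(cv2.findContours(m,0,1)[0][0]);print(r)
P=np.array([onz(c,*p,0.014)[:2] for p in cv2.boxPoints(r)]);print(P,np.linalg.norm(P-np.roll(P,1,0),axis=1),P.mean(0))
b=cv2.inRange(hsv,(18,140,110),(32,255,255));b[:270]=0;b[297:]=0;b[:,:325]=0;b[:,410:]=0
cn=max(cv2.findContours(b,0,1)[0],key=cv2.contourArea);rb=cv2.minAreaRect(cn);print("bar",rb)
Q=np.array([onz(c,*p,0.038)[:2] for p in cv2.boxPoints(rb)]);print(Q,Q.mean(0))
cv2.imwrite("pics/crop.png",np.vstack([cv2.resize(cr,None,fx=5,fy=5,interpolation=2)]))
E
```

```text
board [ 14 176 152] [ 13 172 150] bar [ 23 193 254]
((348.5, 262.0), (73.99998474121094, 116.99998474121094), 90.0)
[[ 0.60977954  0.02954173]
 [ 0.60635472 -0.29538599]
 [ 0.40243571 -0.29074406]
 [ 0.40530022  0.03036763]] [0.20448099 0.32494576 0.20397183 0.32112447] [ 0.50596755 -0.13155517]
bar ((355.0, 278.5), (17.0, 48.0), 90.0)
[[ 0.48340952 -0.08310702]
 [ 0.48216816 -0.21322065]
 [ 0.43631453 -0.21238009]
 [ 0.43750387 -0.08261967]] [ 0.45984902 -0.14783186]
```

View pics/crop.png

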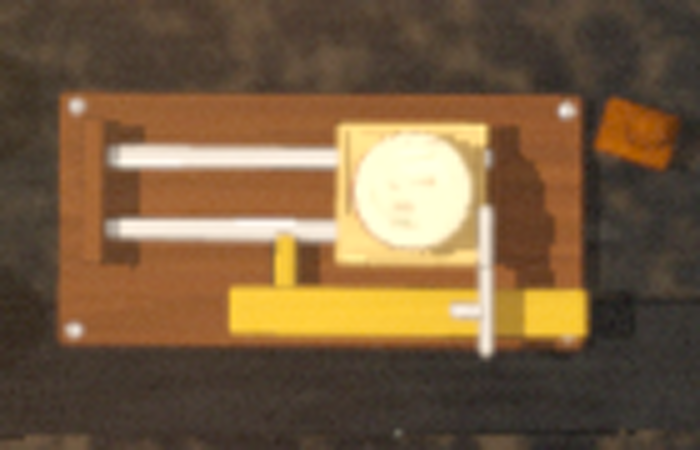

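The crop shows the cream pot on the pale sled at full-image (367,258). The push plate is at about (382,275), the bar from (331,282) to (402,282), and the tongue at (342,272). The sled is at its back end, and it travels to image left, which is world +y.

```bash
python3 - <<'E'
from h import *
c=calibration("top")
g=lambda x,y,z:onz(c,285+x/5-.1+0,220+y/5-.1,z)[:2]   # crop px -> world
C=[g(60,93,.014),g(582,93,.014),g(582,347,.014),g(60,347,.014)]
C=np.array(C);print(C.round(4))
e=C[0]-C[1]+C[3]-C[2];yaw=np.arctan2(-e[0],e[1]);print("yaw",np.degrees(yaw),"sizes",np.linalg.norm(C[0]-C[1]),np.linalg.norm(C[1]-C[2]))
R=np.array([[np.cos(yaw),-np.sin(yaw)],[np.sin(yaw),np.cos(yaw)]])
o=C.mean(0)-R@[-.012,0];print("origin",o)
B=np.array([g(229,286,.038),g(588,286,.038),g(588,336,.038),g(229,336,.038)]);print("bar local",((B-o)@R).round(4))
print("plate top rear",((np.array([g(494,207,.064),g(494,357,.064)])-o)@R).round(4))
print("pot top c",((g(413,190,.070)-o)@R).round(4))
for y in(-.115,0.01): print("target",y,o+R@[-.062,y])
s=sense();from scipy.spatial.transform import Rotation as Ro
print(Ro.from_quat(s["eef_rot"]).as_matrix().round(3),s["eef_pos"])
E
```

```text
[[ 0.5719  0.0105]
 [ 0.569  -0.2788]
 [ 0.429  -0.2757]
 [ 0.4317  0.0113]]
yaw -0.5550521169733277 sizes 0.2893250931275882 0.13995597226260284
origin [ 0.51238728 -0.13329702]
bar local [[-0.0487  0.0507]
 [-0.0486 -0.1436]
 [-0.0755 -0.1432]
 [-0.0756  0.0508]]
plate top rear [[-0.0067 -0.0904]
 [-0.0862 -0.0897]]
pot top c [ 0.0021 -0.0469]
target -0.115 [ 0.44927614 -0.24769101]
target 0.01 [ 0.45048706 -0.12269687]
[[ 0.955  0.295 -0.   ]
 [ 0.295 -0.955  0.001]
 [-0.    -0.001 -1.   ]] [ 0.15494559 -0.50126302  0.24758545]
```

```bash
python3 -m handwheel '[0.1,-0.04,0,0.02,0, 0.25,-0.11,0,0.05,0, 0.4,-0.17,0,0.08,0, 0.55,-0.24,0,0.098,0, 0.7,-0.31,0,0.098,0, 0.85,-0.37,0,0.098,0, 0.95,-0.41,0,0.098,0, 1,-0.43,0,0.098,0]' 30
python3 - <<'E'
from h import *
from scipy.spatial.transform import Rotation as Ro
s=sense();R=Ro.from_quat(s["eef_rot"]).as_matrix();print(R.round(3),s["eef_pos"],s["time_s"])
print("to go /0.25:",R.T@(np.array([.4493,-.2477,.13])-s["eef_pos"])/.25)
E
```

```text
time_s: 0.9
eef_pos: [0.3634, -0.3235, 0.2479]
eef_rot: [1.0, -0.003, -0.0, -0.0]
wrist_force: [0.5, -0.1, -0.9]
grip_width: -0.0
gripper_force: 0.0
[[ 1.    -0.006 -0.   ]
 [-0.006 -1.     0.001]
 [-0.    -0.001 -1.   ]] [ 0.36342012 -0.32346834  0.24794044] 0.9
to go /0.25: [ 0.34202483 -0.3046779   0.47181423]
```

```bash
python3 -m handwheel '[0.08,-0.07,0.05,0,0, 0.17,-0.15,0.15,0,0, 0.26,-0.23,0.27,0,0, 0.34,-0.305,0.38,0,0, 0.34,-0.305,0.47,0,0, 0.34,-0.305,0.47,0,0, 0.34,-0.305,0.47,0,0, 0.34,-0.305,0.47,0,0]'
python3 - <<'E'
from h import *
s=sense();print(s["eef_pos"],s["wrist_force"],s["time_s"])
for n in("scene","wrist"):
    c=calibration(n);im=get_image(n)
    if n=="scene": 
        im=cv2.resize(im[230:360,220:380],None,fx=4.5,fy=4.5,interpolation=2)
    cv2.imwrite(f"pics/{n}1.png",im)
E
```

```text
time_s: 1.7
eef_pos: [0.448, -0.2504, 0.1323]
eef_rot: [1.0, -0.005, 0.001, 0.001]
wrist_force: [-0.3, 0.3, 0.4]
grip_width: -0.003
gripper_force: 0.0
[ 0.44801403 -0.25043111  0.13226593] [-0.28735546  0.34075998  0.42136144] 1.7
```

View pics/wrist1.png

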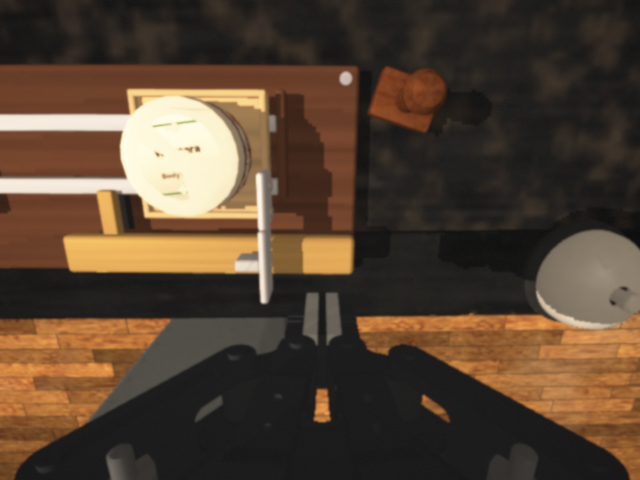

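View pics/scene1.png

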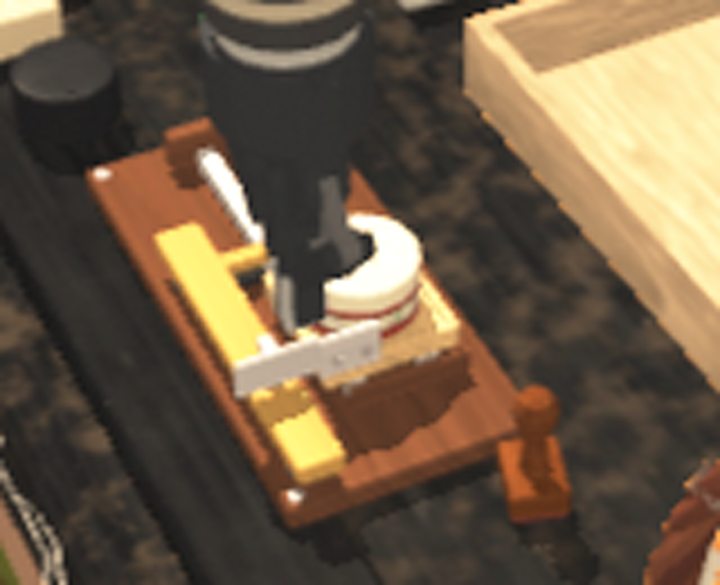

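The wrist view shows closed fingertips at (322,295), and the bar's rear stretch from u≈272 to 354 and v≈235 to 273. The push plate's rear edge is at u≈271 and the stamp is at (405,95), well clear. I'll check the bar and plate by wrist rays.

```bash
python3 - <<'E'
from h import *
c=calibration("wrist");s=sense()
o=np.array([.5124,-.1333]);y=np.radians(-.555);R=np.array([[np.cos(y),-np.sin(y)],[np.sin(y),np.cos(y)]])
L=lambda u,v,z:((onz(c,u,v,z)[:2]-o)@R).round(4)
print("bar rear corners",L(355,234,.038),L(355,274,.038),"expect -49/-75,-143")
print("plate rear top",L(271,173,.064),L(271,302,.064),"expect -38/-84,-90")
print("tip l/r",onz(c,304,293,.115),onz(c,341,293,.115),"tcp",s["eef_pos"],"local",(s["eef_pos"][:2]-o)@R)
E
```

```text
bar rear corners [-0.0482 -0.1403] [-0.0762 -0.1411] expect -49/-75,-143
plate rear top [-0.0065 -0.0908] [-0.0841 -0.0875] expect -38/-84,-90
tip l/r [ 0.45696143 -0.24328502  0.115     ] [ 0.45679375 -0.2598398   0.115     ] tcp [ 0.44813726 -0.25044246  0.13235394] local [-0.06312503 -0.11775944]
```

```bash
python3 -m handwheel '[0,0,0.1,0,0, 0,0,0.18,0,0, 0,0,0.24,0,0, 0,0,0.27,0,0, 0,0,0.29,0,0, 0,0,0.31,0,0, 0,0,0.32,0,0, 0,0,0.33,0,0]'; python3 -m handwheel '[0,0,0.005,0,0, 0,0,0.01,0,0, 0,0,0.01,0,0, 0,0,0.01,0,0, 0,0,0.01,0,0, 0,0,0.01,0,0, 0,0,0.01,0,0, 0,0,0.01,0,0]'
```

```text
time_s: 2.6
eef_pos: [0.4482, -0.2499, 0.049]
eef_rot: [1.0, -0.004, 0.001, 0.001]
wrist_force: [-1.1, -0.8, 4.1]
grip_width: -0.001
gripper_force: 1.9
time_s: 3.4
eef_pos: [0.4481, -0.2497, 0.046]
eef_rot: [1.0, -0.004, 0.0, 0.0]
wrist_force: [1.1, -1.8, 5.1]
grip_width: 0.001
gripper_force: 2.3
```

The bar is pressed about 9 mm at about 5 N, which agrees with the given spring. Next I push along tool -y.

```bash
python3 -m handwheel '[0,-0.015,0.002,0,0, 0,-0.035,0.004,0,0, 0,-0.055,0.004,0,0, 0,-0.08,0.004,0,0, 0,-0.105,0.004,0,0, 0,-0.13,0.004,0,0, 0,-0.155,0.004,0,0, 0,-0.18,0.004,0,0]'; python3 -m handwheel '[0,-0.02,0,0,0, 0,-0.04,0,0,0, 0,-0.06,0,0,0, 0,-0.08,0,0,0, 0,-0.10,0,0,0, 0,-0.12,0,0,0, 0,-0.14,0,0,0, 0,-0.14,0,0,0]'
python3 - <<'E'
from h import *
im=get_image("wrist");cv2.imwrite("pics/w2.png",im);print(sense()["wrist_force"])
E
```

```text
time_s: 4.2
eef_pos: [0.4482, -0.2039, 0.0448]
eef_rot: [1.0, -0.004, 0.0, 0.0]
wrist_force: [0.1, -6.2, 4.3]
grip_width: -0.001
gripper_force: 3.0
time_s: 5.0
eef_pos: [0.4483, -0.1684, 0.0448]
eef_rot: [1.0, -0.004, 0.0, -0.001]
wrist_force: [0.4, -1.7, 5.5]
grip_width: -0.005
gripper_force: 2.4
[ 1.74177278 -0.5099774   4.44061371]
```

View pics/w2.png

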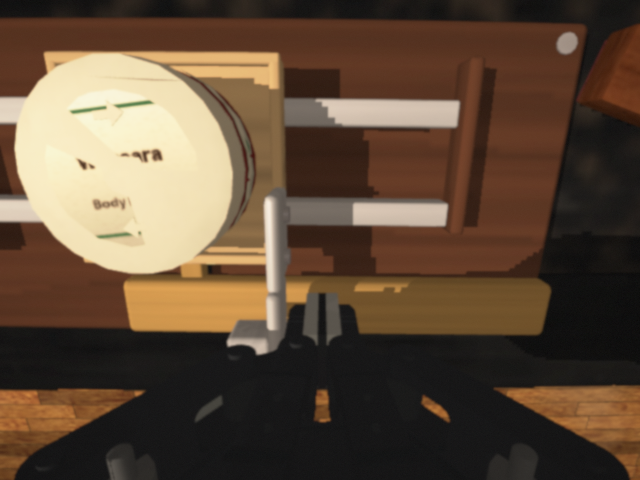

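The wrist view shows the finger behind the plate (u≈275-290) and pressing the bar. The sled is partly over the tongue (195,270), and the pot is centred on the sled at about (130,165). I'll go on pushing.

```bash
python3 -m handwheel '[0,-0.025,0,0,0, 0,-0.05,0,0,0, 0,-0.075,0,0,0, 0,-0.10,0,0,0, 0,-0.125,0,0,0, 0,-0.15,0,0,0, 0,-0.17,0,0,0, 0,-0.185,0,0,0]'; python3 -m handwheel '[0,-0.01,0,0,0, 0,-0.02,0,0,0, 0,-0.03,0,0,0, 0,-0.035,0,0,0, 0,-0.04,0,0,0, 0,-0.045,0,0,0, 0,-0.05,0,0,0, 0,-0.05,0,0,0]'
```

```text
time_s: 5.85
eef_pos: [0.4487, -0.1227, 0.0448]
eef_rot: [1.0, -0.004, -0.0, -0.0]
wrist_force: [-0.3, -5.4, 4.6]
grip_width: 0.004
gripper_force: 3.0
time_s: 6.65
eef_pos: [0.4488, -0.1105, 0.0448]
eef_rot: [1.0, -0.004, -0.0, -0.0]
wrist_force: [1.1, -3.4, 5.2]
grip_width: -0.002
gripper_force: 2.7
```

```bash
python3 -m handwheel '[0,-0.004,0,0,0, 0,-0.008,0,0,0, 0,-0.012,0,0,0, 0,-0.016,0,0,0, 0,-0.016,0,0,0, 0,-0.016,0,0,0, 0,-0.016,0,0,0, 0,-0.016,0,0,0]'
python3 - <<'E'
from h import *
im=get_image("wrist");cv2.imwrite("pics/w3.png",im);print(sense()["wrist_force"])
E
```

```text
time_s: 7.45
eef_pos: [0.4489, -0.1067, 0.0448]
eef_rot: [1.0, -0.004, -0.0, -0.0]
wrist_force: [0.2, -3.9, 5.8]
grip_width: 0.002
gripper_force: 2.7
[ 1.2277324  -4.40798922  5.15785073]
```

View pics/w3.png

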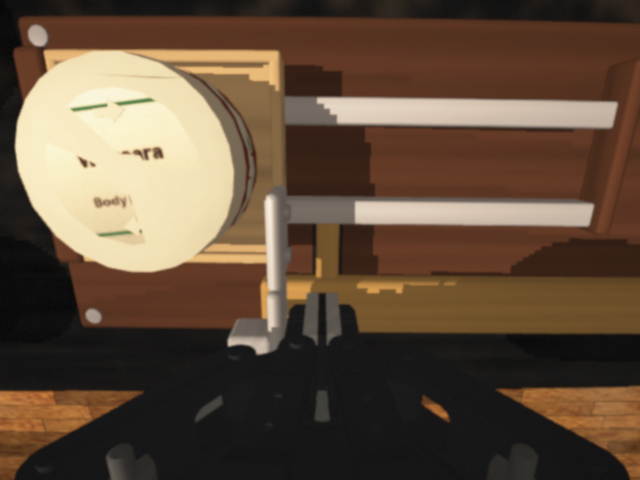

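The tongue (316-340, 250) is now behind the sled's tail (u≈285), with a gap of about 10-12 mm, so travel is about 0.126. The stop is at the sled's front edge (u≈45). One more small push will seat it.

```bash
python3 -m handwheel '[0,-0.004,0,0,0, 0,-0.008,0,0,0, 0,-0.012,0,0,0, 0,-0.016,0,0,0, 0,-0.016,0,0,0, 0,-0.016,0,0,0, 0,-0.016,0,0,0, 0,-0.016,0,0,0]'
```

```text
time_s: 8.3
eef_pos: [0.4488, -0.1054, 0.0449]
eef_rot: [1.0, -0.005, -0.0, 0.003]
wrist_force: [-0.4, -15.4, 3.6]
grip_width: -0.0
gripper_force: 9.2
```

The 15 N reaction shows it is seated against the stop. Now I back off along the bar and then lift.

```bash
python3 -m handwheel '[0,0.015,0,0,0, 0,0.03,0,0,0, 0,0.045,0,0,0, 0,0.06,0,0,0, 0,0.06,-0.02,0,0, 0,0.06,-0.05,0,0, 0,0.06,-0.08,0,0, 0,0.06,-0.12,0,0]'; python3 -m handwheel '[0,0.02,-0.08,0,0, 0,0.06,-0.16,0,0, 0,0.1,-0.25,0,0, 0,0.15,-0.32,0,0, 0,0.2,-0.4,0,0, 0,0.2,-0.4,0,0, 0,0.2,-0.4,0,0, 0,0.2,-0.4,0,0]'
python3 - <<'E'
from h import *
im=get_image("wrist");cv2.imwrite("pics/w4.png",im)
t=cv2.resize(get_image("scene")[230:360,220:380],None,fx=4.5,fy=4.5,interpolation=2);cv2.imwrite("pics/s4.png",t)
E
```

```text
time_s: 9.1
eef_pos: [0.4483, -0.1178, 0.0751]
eef_rot: [1.0, -0.004, -0.001, 0.0]
wrist_force: [-0.8, 0.5, 0.2]
grip_width: -0.0
gripper_force: 0.0
time_s: 9.9
eef_pos: [0.4478, -0.1672, 0.1739]
eef_rot: [1.0, -0.004, -0.001, -0.0]
wrist_force: [-0.1, -0.1, -0.3]
grip_width: -0.002
gripper_force: 0.0
```

View pics/w4.png

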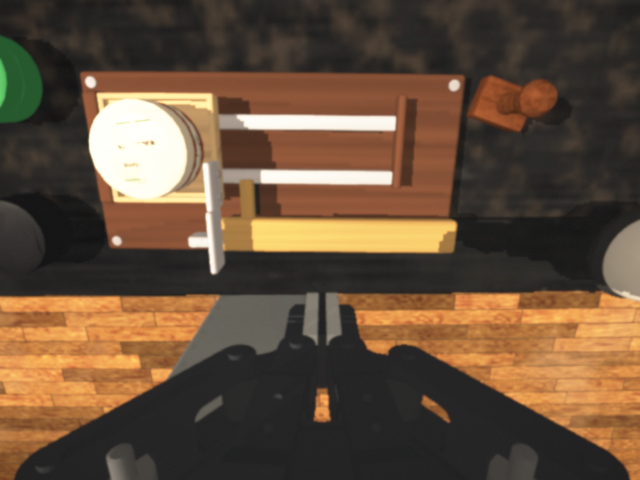

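View pics/s4.png

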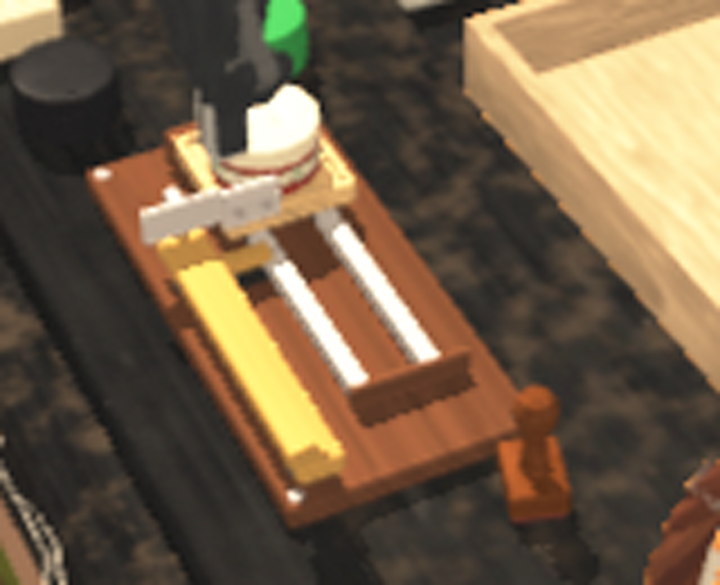

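The bar is back up: its rear end sits at (315,465) in the crop, as it did at the start. The sled is at the stop with the pot upright on it, and the hand is clear.

```bash
python3 -c "from plant import *; print(sign_off())"
```

```text
the job is handed in; nothing more can be done
None
```

The job is handed in: the sled is against the end stop, the bar has sprung up behind it, the pot stands upright on the sled and the hand is clear; sign_off() returned no verdict.

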